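Gauge the height of a turned gourd stand

ROBOT

A 6-joint arm with a two-finger parallel gripper is mounted at the origin on the work surface. World frame = base frame: x ahead of the robot, y to its left, z up, the work surface at z = 0. Lengths are in m, angles in rad, forces in N, time in s.
With the tool pointing down it reaches from about 0.375 to 0.975 m from the base axis. Payload 3.8 kg.
Tool frame: the origin (TCP) lies between the finger pads; the fingertips stand 17 mm ahead of it and the grasp point (between the pads) lies 2 mm behind it; z points along the fingers, y is the line along which they close (so a half turn about z gives the same grasp; the last joint's range is limited). The gripper opens to 85 mm and grips with 20 to 120 N. Pads are 22 mm wide; open, the fingers measure 114 mm over their backs; the gripper's body (76 mm by 85 mm) begins 54 mm behind the grasp point. The pads swing forward as they close: fully open they stand 13 mm farther back than shut.
Start: joints at [-1.156, 0.264, 1.604, -0, 1.274, -0.037], TCP at [0.295, -0.607, 0.248] pointing down, gripper open.
Joint ranges: [-2.63, 2.63], [-0.94, 2.18], [0.31, 2.57], [-1.31, 4.45], [0, 2.66], [-2.55, 2.55]. Speed limits (rad/s): [2.57, 2.57, 3.14, 3.14, 3.14, 3.14].

INTERFACE

Orientations are given as a rotation vector (axis times angle).
In Python, from workcell import bot gives the robot as it stands.
- The arm moves only by the tool play_rows, never from a script. Its argument "steps" is one flat list of numbers, 4 for each row, row after row: the shift along the tool's x, y, z in m, then the turn about the tool's z in rad. A call has 1 to 10 rows; each row is the pose to reach, as a shift and turn from the pose commanded when the call began, along the tool's axes at that moment; what a row does not reach only later rows make up. A row lasts 1/8 s, in which the tool goes at most 62.5 mm and 10.7 degrees, less where a joint would pass 70% of its speed; a pose out of reach is approached as far as the arm can. A call with a gripper value outside its range is refused whole. "jaw" is the closure in counts, from 0 (fully open) to 255 (shut), set as the call begins (left out, the last holds). The fingers move at their own pace and stop on an object; "grip_force" is the grip in N (left out, the last holds). Time passes only in rows, so rows that repeat a pose let the fingers close. It gives the time, the measured TCP pose, the force, the opening and the grip force at its end, in the units of the state.
- bot.read_state(): the state, without advancing time (a new reading comes with each control period).
- bot.read_camera(name): name is "scene" or "side" or "wrist"; returns a dict with "pixels" (420x560x3 uint8, blue, green, red), "mtx" (3x3 intrinsics, pixels), "dist" ([k1, k2, p1, p2, k3] as OpenCV has them; the pictures are not rectified), "R" (3x3) and "t" (3): a world point X has camera coordinates R X + t. Camera axes: x right, y down, z forward; pixel columns grow to the right and rows downward; lengths in m; the calibration is good to about 2 mm. A picture is of the moment at which its call begins. There is no depth.
- bot.finish_job(): hands the job in; it is judged then, once.
The state is a dict: "time": time; "q": joint angles; "joint_vel": joint speeds; "joint_torque": joint torques, N m; "tool_pos": TCP position; "tcp_rot": TCP orientation; "wrist_force": force on the tool from outside, world axes, zero at the start; "torque": the same for the moment, N m; "width": opening from 0.0 (shut) to 1.0 (fully open); "grip_force": force on a finger pad.
Only numpy, scipy, OpenCV 4.12 (cv2) and the standard library are available. Lean on these libraries where they do the work, as an engineer would, in place of code of your own. Each camera call takes 0.05 s, during which the arm holds its last target. There are 200 camera calls.

TASK

Pick up the two-legged bridge gauge by its wooden handle and set it down, not dropped, astride the small flanged wooden stand (wide disc below, narrow round neck on top), so that the sprung foot in the middle of the gauge rests on the top of the neck and both legs stand upright on the table on either side. Do not shift the stand, and leave the gauge standing there by itself.

Things in the scene. Friction and masses are not known exactly. Their poses are not given: they have to be found in the camera images.
- gauge: Loose upright bridge gauge, about 0.42 kg; origin on the table midway between its soles, z up. Two aluminium legs (40 mm in x, 12 in y, 85 tall) at y = +-58 mm, 104 mm clear between; beam 24 mm in x, 128 in y, z = 85 to 99. Dark wooden handle on its middle, 26 mm in x, 34 in y, z = 99 to 159: grip across x near z = 130. Indicator rod and scale plate at y = +44 reach z = 165 at most.
- foot (a joint): Slide of the gauge's foot (m): 0 at its lowest, its face 10 mm above the soles, held there by its 40 g and a light spring (15 N/m, 0.45 N preload); grows upward to 0.060. With both soles on the table it reads the height under the foot minus 10 mm: 0.036 on the stand's neck. The gauge's own weight pushes it in.
- foot_face (a point): Centre of the underside of the gauge's foot, a brass disc 30 mm in diameter on the gauge's own z axis, midway between the legs. A thin bar from its top runs to the indicator rod at the gauge's y = +44 mm.
- stand: Loose turned wooden stand, about 0.09 kg, upright; origin at the centre of its underside. Flange 72 mm wide, 16 mm high; round neck 44 mm wide above it; 46 mm tall in all, flat top. Not meant: a plain puck (60 mm wide, 34 tall) and a plain ring (64 mm wide, 26 tall) of the same wood, 120 mm or more away between centres, and a big flanged stand, 120 mm wide, at the table's far edge.
There are look-alikes about, which are no part of the job. What is shaped like the gauge but blue is not meant.

How it is judged:
By the outcome, as a careful person would: the job done as asked, in the order asked, and still so for the second after the job is handed in, with the robot touching nothing.
It also fails if it takes over 45 s, if anything falls off the work surface, if the arm or the gripper's body presses on something with over 40 N, if the wrist force passes 120 N, or if a joint passes its speed limit or range.

## Working session

There is one attempt and no reset: what is moved stays moved. The work goes in short steps, Python scripts to look and compute and a tool call to move; the robot and the scene stay as the last step left them, time stands still between calls to the robot, and variables do not carry over. Pictures are saved under pics/ and viewed, at most 13 in all, crops included, and the job is handed in when it is done.

Besides the shell and the picture viewer there is one more tool, called after ">>>" as name(argument=value, ...) on one line, values as JSON. play_rows: Moves the arm, as the interface text tells. Its arguments: {"type":"object","properties":{"steps":{"type":"array"},"jaw":{"type":"number"},"grip_force":{"type":"number"}},"required":["steps"]}

```bash
mkdir -p pics; cat > h.py <<'E'
import numpy as np, cv2
from workcell import bot
def ray(c,u,v):
    p=cv2.undistortPoints(np.array([[[u,v]]],float),c["mtx"],np.array(c["dist"]))[0,0]
    R=np.array(c["R"]);o=-R.T@np.array(c["t"]);d=R.T@np.array([p[0],p[1],1.]);return o,d
def plane(c,u,v,z):
    o,d=ray(c,u,v);return o+d*(z-o[2])/d[2]
def proj(c,X):
    R=np.array(c["R"]);return cv2.projectPoints(np.array(X,float).reshape(-1,1,3),cv2.Rodrigues(R)[0],np.array(c["t"],float),np.array(c["mtx"],float),np.array(c["dist"],float))[0].reshape(-1,2)
def cam(n):
    c=bot.read_camera(n);
    for k in("mtx","dist","R","t"):c[k]=np.array(c[k],float)
    return c
E
python3 - <<'E'
from h import *
import pickle
cs={n:cam(n) for n in("scene","side","wrist")}
pickle.dump(cs,open("c0.pkl","wb"))
for n,c in cs.items(): cv2.imwrite(f"pics/{n}0.png",c["pixels"]);print(n,(-c["R"].T@c["t"]).round(3),c["R"][2].round(2))
s=bot.read_state();print(s)
E
```

```text
scene [1.084 0.648 0.635] [-0.51 -0.64 -0.58]
side [0.162 0.594 0.684] [ 0.39 -0.66 -0.64]
wrist [ 0.369 -0.572  0.372] [-0.29 -0.14 -0.95]
{'time': 0.15, 'q': array([-1.15591017e+00,  2.64576571e-01,  1.60508339e+00, -3.17846362e-05,
        1.27366833e+00, -3.68763923e-02]), 'joint_vel': array([-0.00130738, -0.00195688, -0.00386407,  0.00086722,  0.00029584,
       -0.00172995]), 'joint_torque': array([-2.22749077e-04, -5.15904808e+01, -3.67959738e+01,  2.92171808e-05,
        8.04416835e-03,  4.88869864e-05]), 'tool_pos': array([ 0.29445952, -0.60678969,  0.24723789]), 'tcp_rot': array([-3.06012793e+00, -7.03241596e-01,  5.58803157e-04]), 'wrist_force': array([-0.66050185,  1.09103198, -0.56456704]), 'torque': array([0.029216  , 0.0006645 , 0.00295419]), 'grip_force': 0.0, 'width': 0.9987259311317336}
```

View pics/scene0.png

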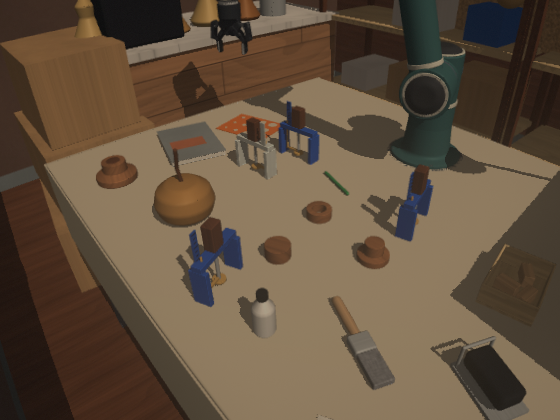

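View pics/side0.png

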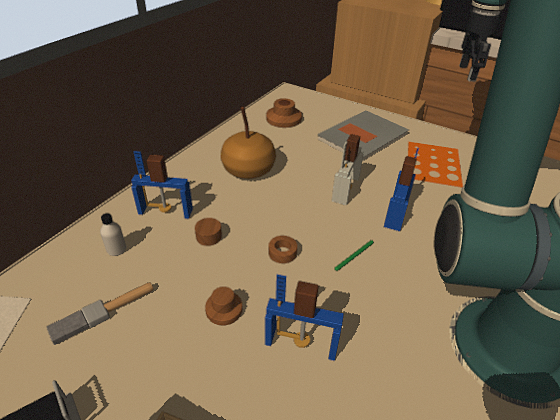

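Scene: the aluminium gauge is at (256,150) and the small flanged stand at (374,250). Side: the gauge is at (347,170) and the stand at (223,303). The blue gauges, puck, ring and big stand are look-alikes. Next I'll enlarge these four areas.

```bash
python3 - <<'E'
from h import *
import pickle
cs=pickle.load(open("c0.pkl","rb"))
def crop(n,x,y):
    return cv2.resize(cs[n]["pixels"][y:y+72,x:x+96],None,fx=4,fy=4,interpolation=cv2.INTER_CUBIC)
m=np.vstack([np.hstack([crop("scene",210,110),crop("side",300,132)]),np.hstack([crop("scene",326,215),crop("side",175,265)])])
cv2.imwrite("pics/m.png",m)
# stand top/flange ellipse by hue mask
for n,(x,y) in {"scene":(326,215),"side":(175,265)}.items():
    c=cs[n];p=c["pixels"][y:y+72,x:x+96];hsv=cv2.cvtColor(p,cv2.COLOR_BGR2HSV)
    k=((hsv[...,0]<12)&(hsv[...,1]>110)).astype(np.uint8)
    nn,l,st,ce=cv2.connectedComponentsWithStats(k);i=1+np.argmax(st[1:,4]);print(n,st[i],ce[i]+[x,y])
for a,b in (((374.5,242),(222.5,296)),):
    print(plane(cs["scene"],*a,.046),plane(cs["side"],*b,.046))
E
```

```text
Traceback (most recent call last):
ValueError: attempt to get argmax of an empty sequence
```

View pics/m.png

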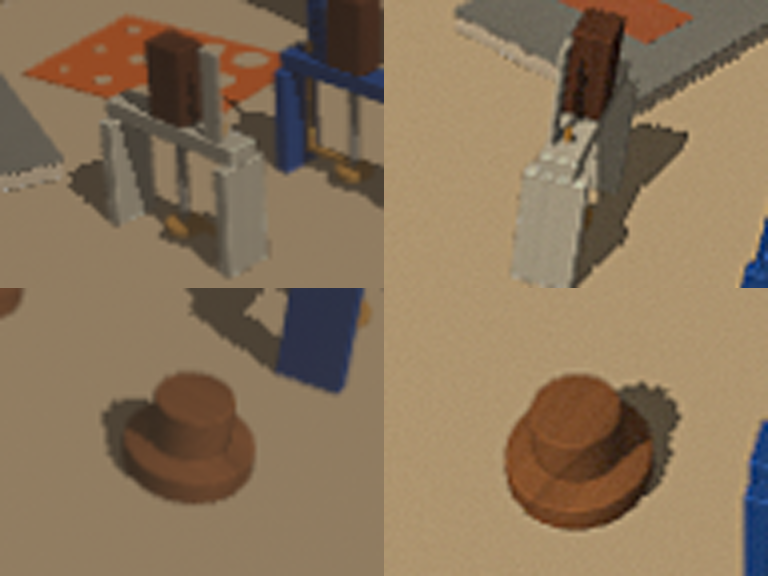

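Montage: the handle top centre is at scene (253.5,120.2) and side (354.5,136.8). The stand neck top centre is at scene (374.6,242.5) and side (223,295.5). The beam runs in scene from about (238.5,134) to (271,147).

```bash
python3 - <<'E'
from h import *
import pickle
cs=pickle.load(open("c0.pkl","rb"));S=cs["scene"];D=cs["side"]
print("stand",plane(S,374.6,242.5,.046),plane(D,223,295.5,.046))
print("handle",plane(S,253.5,120.2,.159),plane(D,354.5,136.8,.159))
a=plane(S,238.5,134,.099);b=plane(S,271,147,.099);print("beam",a,b,np.linalg.norm(b-a),np.degrees(np.arctan2(*(b-a)[1::-1])))
# scene right leg: outer-face bottom corners ; side: near leg bottom
a=plane(S,210+228/4,110+277/4,0);b=plane(S,210+268/4,110+260/4,0);print("legR S",a,b,np.linalg.norm(a-b))
a=plane(D,300+128/4,132+277/4,0);b=plane(D,300+190/4,132+288/4,0);print("leg D",a,b,np.linalg.norm(a-b))
a=plane(S,210+118/4,110+225/4,0);b=plane(S,210+142/4,110+216/4,0);print("legL S",a,b)
import numpy as np
print(cv2.Rodrigues(np.array([-3.06012793,-.703241596,.000558]))[0].round(3))
E
```

```text
stand [0.50226322 0.22261511 0.046     ] [0.50010983 0.21805264 0.046     ]
handle [ 0.46568337 -0.25514092  0.159     ] [ 0.46410015 -0.27027323  0.159     ]
beam [ 0.4779879  -0.31864158  0.099     ] [ 0.45822267 -0.19044564  0.099     ] 0.1297106955590324 98.76483575420814
legR S [ 0.47380483 -0.19537462  0.        ] [ 0.437823   -0.19483362  0.        ] 0.0359859001140645
leg D [ 0.47282443 -0.2004281   0.        ] [ 0.43452956 -0.21221956  0.        ] 0.0400691343823998
legL S [ 0.49032205 -0.3095857   0.        ] [ 0.46890806 -0.30873954  0.        ]
[[ 0.9    0.437 -0.001]
 [ 0.437 -0.9    0.002]
 [ 0.    -0.002 -1.   ]]
```

>>> play_rows(steps=[0.307,-0.238,-0.053,-1.29,0.307,-0.238,-0.053,-1.29,0.307,-0.238,-0.053,-1.29,0.307,-0.238,-0.053,-1.29,0.307,-0.238,-0.053,-1.29,0.307,-0.238,-0.053,-1.29,0.307,-0.238,-0.053,-1.29,0.307,-0.238,-0.053,-1.29,0.307,-0.238,-0.053,-1.29,0.307,-0.238,-0.053,-1.29], jaw=0)

```text
time: 1.4
tool_pos: [0.4663, -0.2601, 0.3008]
tcp_rot: [-2.027, -2.399, 0.001]
wrist_force: [-0.6, 0.6, -0.2]
width: 1.003
grip_force: 0.0
```

```bash
python3 - <<'E'
from h import *
import pickle
cs=pickle.load(open("c0.pkl","rb"));S=cs["scene"];D=cs["side"]
print("blueN side handle",plane(D,309,287,.159),"legs",plane(D,270,345,0),plane(D,335,357,0))
print("blue2 handle",plane(S,298,110,.159),plane(D,409,160,.159))
print("ring",plane(S,319,209,.026),"puck",plane(S,278,243,.034))
c=cam("wrist");pickle.dump(c,open("w1.pkl","wb"));cv2.imwrite("pics/w1.png",c["pixels"])
s=bot.read_state();print(s["time"],s["q"].round(3),s["tool_pos"].round(4),cv2.Rodrigues(s["tcp_rot"])[0].round(3))
print((-c["R"].T@c["t"]).round(3))
E
```

```text
blueN side handle [0.33621432 0.19795539 0.159     ] legs [0.38451247 0.23449224 0.        ] [0.27364223 0.19283963 0.        ]
blue2 handle [ 0.32861744 -0.2272271   0.159     ] [ 0.31878192 -0.24563249  0.159     ]
ring [0.48784364 0.03434926 0.026     ] puck [0.65039312 0.07688641 0.034     ]
1.45 [-0.555 -0.033  1.837 -0.     1.339 -0.723] [ 0.4664 -0.2601  0.3009] [[-0.167  0.986 -0.001]
 [ 0.986  0.167  0.   ]
 [ 0.    -0.001 -1.   ]]
[ 0.452 -0.18   0.426]
```

View pics/w1.png

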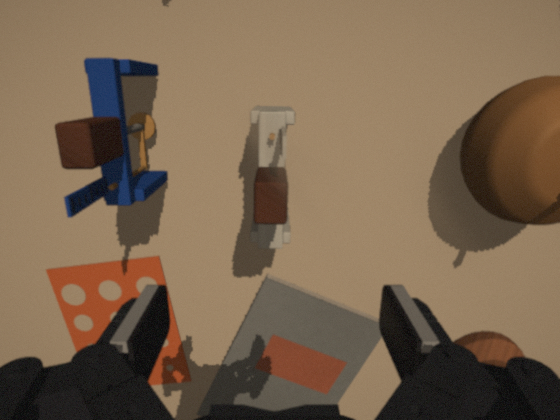

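Wrist: the gauge is centred near x=272 and nearly aligned with the image columns. The handle is at about (271,196), the legs at (272,115) and (270,240). I'll zoom in for exact edges.

```bash
python3 - <<'E'
from h import *
import pickle
c=pickle.load(open("w1.pkl","rb"))
p=c["pixels"][95:255,225:320];cv2.imwrite("pics/w1c.png",cv2.resize(p,None,fx=3.7,fy=3.7,interpolation=cv2.INTER_CUBIC))
hsv=cv2.cvtColor(c["pixels"],cv2.COLOR_BGR2HSV)
m=((hsv[...,0]<15)&(hsv[...,1]>120)&(hsv[...,2]<130)).astype(np.uint8);m[:, :245]=0;m[:,300:]=0;m[:150]=0;m[235:]=0
n,l,st,ce=cv2.connectedComponentsWithStats(m);i=1+np.argmax(st[1:,4]);print(st[i],ce[i])
cs=cv2.findContours((l==i).astype(np.uint8),0,2)[0][0];print(cv2.approxPolyDP(cs,3,True)[:,0].tolist(), cv2.minAreaRect(cs))
E
```

```text
[ 254  168   32   56 1365] [268.55750916 200.16776557]
[[260, 168], [254, 184], [254, 220], [283, 222], [283, 183], [281, 186], [264, 177], [267, 171], [264, 173]] ((269.5, 195.5), (55.0, 31.0), 90.0)
```

View pics/w1c.png

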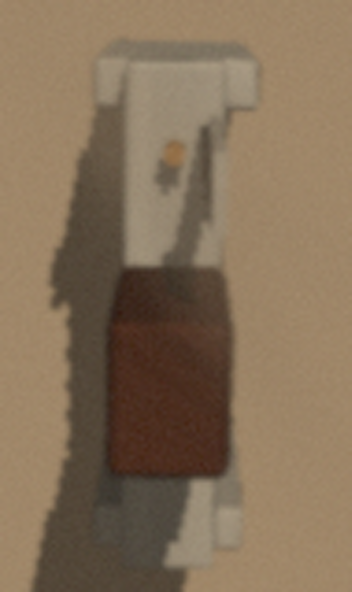

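```bash
python3 - <<'E'
from h import *
import pickle
c=pickle.load(open("w1.pkl","rb"))
f=lambda u,v,z:plane(c,225+u/3.7,95+v/3.7,z)
H=np.array([f(*q,.159) for q in((108,323),(230,323),(112,476),(226,476))]);print(H.round(4),H.mean(0))
B=np.array([f(*q,.099) for q in((126,62),(124,265),(225,62),(223,265))]);print(B.round(4))
for q in ((B[0],B[1]),(B[2],B[3]),(H[0],H[2]),(H[1],H[3])): d=q[0]-q[1];print(np.degrees(np.arctan2(d[1],d[0])),np.linalg.norm(d))
L=np.array([f(*q,.085) for q in((96,58),(260,58),(96,548),(240,548))]);print(L.round(4), L.mean(0))
E
```

```text
[[ 0.4495 -0.2485  0.159 ]
 [ 0.4735 -0.2444  0.159 ]
 [ 0.4552 -0.2805  0.159 ]
 [ 0.4784 -0.2766  0.159 ]] [ 0.46413494 -0.2625111   0.159     ]
[[ 0.4436 -0.2022  0.099 ]
 [ 0.4504 -0.2491  0.099 ]
 [ 0.466  -0.1983  0.099 ]
 [ 0.474  -0.2451  0.099 ]]
98.31815675311141 0.047454218901431144
99.60513269749246 0.04744464406343305
100.09600583893362 0.03257076146735998
98.81298174502399 0.03257404034724475
[[ 0.436  -0.2034  0.085 ]
 [ 0.4747 -0.1968  0.085 ]
 [ 0.4548 -0.3297  0.085 ]
 [ 0.4931 -0.3233  0.085 ]] [ 0.46463763 -0.26330582  0.085     ]
```

>>> play_rows(steps=[-0.0025,-0.0024,0.05,0.007,-0.0025,-0.0024,0.1,0.007,-0.0025,-0.0024,0.14,0.007,-0.0025,-0.0024,0.16,0.007,-0.0025,-0.0024,0.171,0.007,-0.0025,-0.0024,0.171,0.007,-0.0025,-0.0024,0.171,0.007], jaw=0)

```text
time: 2.33
tool_pos: [0.4658, -0.2628, 0.1316]
tcp_rot: [2.031, 2.394, 0.0]
wrist_force: [0.9, -0.6, 0.1]
width: 1.002
grip_force: 0.0
```

>>> play_rows(steps=[0,0,0,0,0,0,0,0,0,0,0,0,0,0,0,0,0,0,0,0,0,0,0,0,0,0,0,0,0,0,0,0], jaw=255, grip_force=50)

```text
time: 3.32
tool_pos: [0.4651, -0.2621, 0.1307]
tcp_rot: [2.032, 2.396, -0.0]
wrist_force: [-2.3, 0.1, 5.6]
width: 0.302
grip_force: 50.0
```

>>> play_rows(steps=[0,0,-0.01,0,0,0,-0.03,0,0,0,-0.06,0,0,0,-0.1,0,0,0,-0.14,0,0,0,-0.17,0,0,0,-0.19,0,0,0,-0.19,0])

```text
time: 4.32
tool_pos: [0.4657, -0.2623, 0.3215]
tcp_rot: [2.03, 2.394, 0.001]
wrist_force: [0.6, 0.9, -4.6]
width: 0.299
grip_force: 49.5
```

>>> play_rows(steps=[0.02,0.005,0,0,0.06,0.016,0,0,0.11,0.029,0,0,0.16,0.042,0,0,0.21,0.055,0,0,0.26,0.068,0,0,0.305,0.08,0,0,0.34,0.09,0,0,0.361,0.095,0,0,0.361,0.095,0,0])

```text
time: 5.58
tool_pos: [0.4983, 0.1118, 0.318]
tcp_rot: [-2.026, -2.397, 0.004]
wrist_force: [0.2, -0.4, -3.8]
width: 0.298
grip_force: 49.6
```

```bash
python3 - <<'E'
from h import *
import pickle
cs={n:cam(n) for n in("scene","side","wrist")};pickle.dump(cs,open("c2.pkl","wb"))
cv2.imwrite("pics/w2.png",np.hstack([cv2.resize(cs["wrist"]["pixels"],None,fx=.7,fy=.7),cv2.resize(cs["side"]["pixels"],None,fx=.7,fy=.7)]))
s=bot.read_state();print(s["time"],s["tool_pos"].round(4),cv2.Rodrigues(s["tcp_rot"])[0].round(3),s["wrist_force"],s["width"])
E
```

```text
5.725 [0.499  0.1094 0.319 ] [[-0.163  0.987 -0.002]
 [ 0.987  0.163 -0.001]
 [-0.    -0.002 -1.   ]] [-0.7735046   0.51950262 -3.49174551] 0.30127704727265253
```

View pics/w2.png

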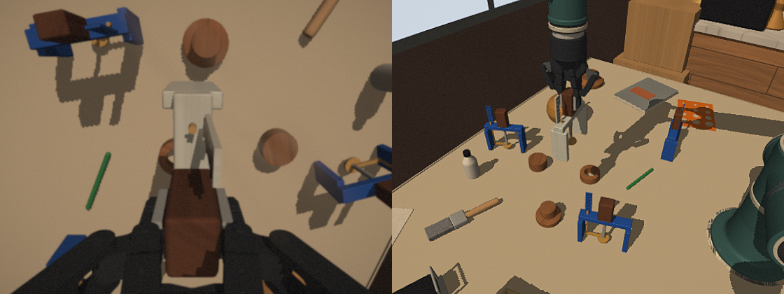

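The wrist view shows the held gauge upright in the pads, with the stand at about full-size (294,60). The side view agrees. I'll zoom in on the stand.

```bash
python3 - <<'E'
from h import *
import pickle
c=pickle.load(open("c2.pkl","rb"))["wrist"]
p=c["pixels"][10:115,240:345];cv2.imwrite("pics/w2c.png",cv2.resize(p,None,fx=5,fy=5,interpolation=cv2.INTER_CUBIC))
hsv=cv2.cvtColor(p,cv2.COLOR_BGR2HSV)
k=((hsv[...,0]<13)&(hsv[...,1]>115)).astype(np.uint8);k=cv2.morphologyEx(k,2,np.ones((3,3)))
n,l,st,ce=cv2.connectedComponentsWithStats(k);i=1+np.argmax(st[1:,4]);ct=cv2.findContours((l==i).astype(np.uint8),0,2)[0][0]
e=cv2.fitEllipse(ct);print(e,plane(c,e[0][0]+240,e[0][1]+10,.012),hsv[50,50],hsv[2,2])
E
```

```text
((54.64973831176758, 46.023719787597656), (55.426204681396484, 65.99017333984375), 88.73101043701172) [0.5014692  0.22436309 0.012     ] [ 10 139 121] [ 17  84 157]
```

View pics/w2c.png

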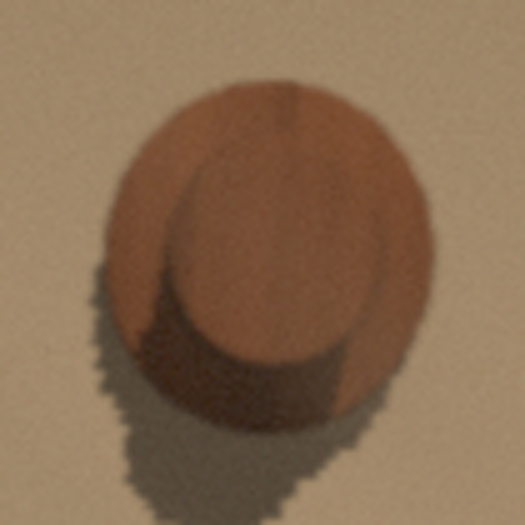

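```bash
python3 - <<'E'
from h import *
import pickle
c=pickle.load(open("c2.pkl","rb"))["wrist"]
f=lambda u,v,z:plane(c,240+u/5-.4,10+v/5-.4,z).round(4)
print("neck L,R,bottom",f(168,254,.046),f(382,254,.046),f(275,364,.046))
print("flange L,R,T,B",f(106,257,.016),f(434,257,.016),f(270,80,.016),f(270,434,.010))
print("camera",(-c["R"].T@c["t"]).round(3))
# held gauge check: leg top/beam end corners in wrist
p=c["pixels"][105:265,215:335];cv2.imwrite("pics/w2g.png",cv2.resize(p,None,fx=3.7,fy=3.7,interpolation=cv2.INTER_CUBIC))
E
```

```text
neck L,R,bottom [0.4799 0.2142 0.046 ] [0.5219 0.2212 0.046 ] [0.5046 0.1972 0.046 ]
flange L,R,T,B [0.4665 0.2132 0.016 ] [0.5358 0.2248 0.016 ] [0.4949 0.253  0.016 ] [0.508 0.183 0.01 ]
camera [0.485 0.191 0.444]
```

View pics/w2g.png

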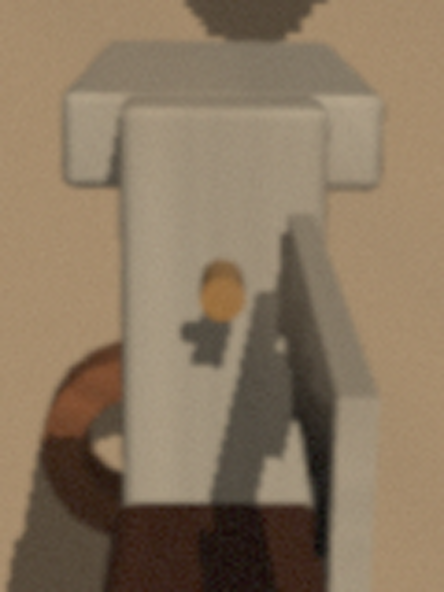

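```bash
python3 - <<'E'
from h import *
import pickle
c=pickle.load(open("c2.pkl","rb"))["wrist"]
f=lambda u,v,z:plane(c,215+u/3.7-.4,105+v/3.7-.4,z).round(4)
z=.319-.1307
a,b=f(65,95,z+.085),f(380,95,z+.085);print(a,b,np.linalg.norm(a-b))
x=np.array([-.163,.987,0]);y=np.array([.987,.163,0])
print("gauge centre",(a+b)/2-x*.064)
a,b=f(124,105,z+.099),f(326,105,z+.099);print(a,b,np.linalg.norm(a-b),(a+b)/2-x*.064)
a,b=f(65,185,z+.085),f(380,185,z+.085);print((a+b)/2-x*.052)
for X in f(124,490,z+.099),f(124,120,z+.099):print(X)
E
```

```text
[0.4695 0.1687 0.2733] [0.5074 0.175  0.2733] 0.03842004685057007
gauge centre [0.498882 0.108682 0.2733  ]
[0.4775 0.1705 0.2873] [0.4998 0.1742 0.2873] 0.02260486673263087 [0.499082 0.109182 0.2873  ]
[0.498776 0.109676 0.2733  ]
[0.4841 0.1243 0.2873]
[0.4777 0.1688 0.2873]
```

>>> play_rows(steps=[0.015,0.003,0,0,0.04,0.0075,0,0,0.065,0.012,0,0,0.09,0.0165,0,0,0.107,0.0198,0,0,0.107,0.0198,0,0,0.107,0.0198,0,0])

```text
time: 6.6
tool_pos: [0.5019, 0.218, 0.3202]
tcp_rot: [2.032, 2.396, -0.001]
wrist_force: [-0.2, -0.2, -3.9]
width: 0.296
grip_force: 49.6
```

>>> play_rows(steps=[0,0,0.02,0,0,0,0.06,0,0,0,0.1,0,0,0,0.12,0,0,0,0.12,0,0,0,0.12,0])

```text
time: 7.35
tool_pos: [0.5024, 0.2182, 0.2007]
tcp_rot: [2.032, 2.395, 0.001]
wrist_force: [0.8, 0.2, -3.3]
width: 0.296
grip_force: 50.0
```

```bash
python3 - <<'E'
from h import *
import pickle
cs={n:cam(n) for n in("scene","side","wrist")};pickle.dump(cs,open("c3.pkl","wb"))
P=[]
for i in range(1): P.append(bot.read_state()["tool_pos"])
print(np.mean(P,0))
a=cs["scene"]["pixels"][155:305,270:470];b=cs["side"]["pixels"][170:345,140:350]
cv2.imwrite("pics/s3.png",np.hstack([cv2.resize(a,(400,300),interpolation=2),cv2.resize(b,(400,333),interpolation=2)[:300]]))
s=bot.read_state();print(s["time"],s["tool_pos"].round(4),cv2.Rodrigues(s["tcp_rot"])[0].round(3),s["wrist_force"],s["width"])
E
```

```text
[0.50293564 0.21871272 0.2018796 ]
7.5 [0.5029 0.2187 0.2019] [[-0.163  0.987  0.003]
 [ 0.987  0.163  0.001]
 [ 0.001  0.003 -1.   ]] [-0.71612141 -0.41216983 -3.4813832 ] 0.29727789362021667
```

View pics/s3.png

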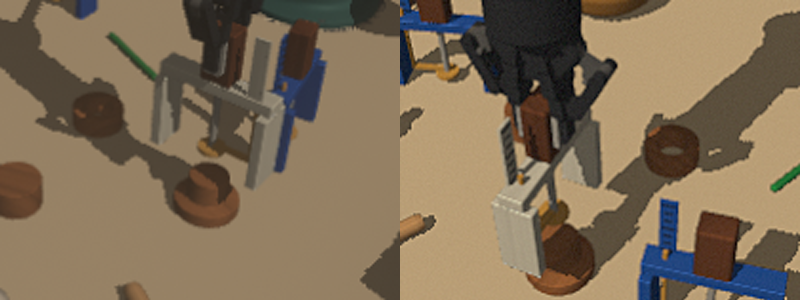

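Both views show the gauge hovering over the stand, with the legs on either side and the foot about above the neck. I'll lower it in stages.

>>> play_rows(steps=[0,-0.0015,0.01,0,0,-0.0015,0.025,0,0,-0.0015,0.035,0,0,-0.0015,0.045,0,0,-0.0015,0.055,0,0,-0.0015,0.063,0,0,-0.0015,0.066,0,0,-0.0015,0.066,0])

```text
time: 8.5
tool_pos: [0.5004, 0.2182, 0.1342]
tcp_rot: [-2.032, -2.396, 0.0]
wrist_force: [-0.9, -0.8, -2.2]
width: 0.296
grip_force: 50.0
```

```bash
python3 - <<'E'
from h import *
import pickle
cs={n:cam(n) for n in("scene","side","wrist")};pickle.dump(cs,open("c4.pkl","wb"))
a=cs["scene"]["pixels"][155:305,270:470];b=cs["side"]["pixels"][200:350,140:340]
cv2.imwrite("pics/s4.png",np.hstack([cv2.resize(a,(400,300),interpolation=2),cv2.resize(b,(400,300),interpolation=2)]))
s=bot.read_state();print(s["time"],s["tool_pos"].round(4),s["wrist_force"],s["torque"],s["width"])
E
```

```text
8.65 [0.5006 0.2183 0.1347] [-0.2294163  -1.29910641 -2.54169404] [-0.05453202  0.16707269  0.04300569] 0.30052730888844154
```

View pics/s4.png

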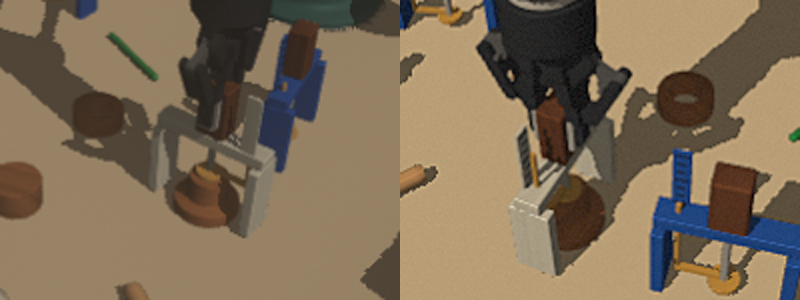

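The foot rests on the neck and the soles are 3–4 mm above the table. I'll ease down gently.

>>> play_rows(steps=[0,0,0.001,0,0,0,0.0015,0,0,0,0.002,0,0,0,0.0025,0,0,0,0.003,0,0,0,0.003,0,0,0,0.003,0])

```text
time: 9.52
tool_pos: [0.5007, 0.2183, 0.1314]
tcp_rot: [2.032, 2.396, 0.001]
wrist_force: [1.2, -0.1, -2.2]
width: 0.302
grip_force: 50.1
```

>>> play_rows(steps=[0,0,0.0005,0,0,0,0.0005,0,0,0,0.001,0,0,0,0.001,0,0,0,0.001,0])

```text
time: 10.15
tool_pos: [0.5005, 0.2183, 0.1307]
tcp_rot: [2.032, 2.396, 0.0]
wrist_force: [-1.8, -0.7, 1.7]
width: 0.297
grip_force: 50.6
```

>>> play_rows(steps=[0,0,0.0003,0,0,0,0.0003,0], grip_force=20)

```text
time: 10.4
tool_pos: [0.5005, 0.2183, 0.1307]
tcp_rot: [2.032, 2.396, 0.0]
wrist_force: [-1.4, -0.9, 4.9]
width: 0.297
grip_force: 51.0
```

>>> play_rows(steps=[0,0,0,0,0,0,0,0,0,0,0,0,0,0,0,0,0,0,0,0,0,0,0,0], jaw=40)

```text
time: 11.15
tool_pos: [0.5004, 0.2182, 0.1299]
tcp_rot: [2.032, 2.396, -0.0]
wrist_force: [-0.0, 0.1, -0.2]
width: 0.838
grip_force: 0.0
```

>>> play_rows(steps=[0,0,-0.01,0,0,0,-0.03,0,0,0,-0.06,0,0,0,-0.1,0,0,0,-0.14,0,0,0,-0.17,0,0,0,-0.17,0,0,0,-0.17,0])

```text
time: 12.15
tool_pos: [0.5, 0.2181, 0.2995]
tcp_rot: [-2.032, -2.396, 0.001]
wrist_force: [0.9, 0.2, -1.1]
width: 0.84
grip_force: 0.0
```

```bash
python3 - <<'E'
from h import *
import pickle
cs={n:cam(n) for n in("scene","side","wrist")};pickle.dump(cs,open("c5.pkl","wb"))
a=cs["scene"]["pixels"][145:295,320:470];b=cs["side"]["pixels"][200:350,140:290];w=cs["wrist"]["pixels"][60:280,170:390]
r=lambda x:cv2.resize(x,(265,265),interpolation=2)
cv2.imwrite("pics/s5.png",cv2.hconcat([r(a),r(b),r(w)]))
s=bot.read_state();print(s["time"],s["tool_pos"].round(4),s["wrist_force"],s["width"])
# stand flange extremes via mask in scene
E
```

```text
12.3 [0.4995 0.2179 0.2982] [-0.27126711 -0.29653649 -1.19127559] 0.8418349543767677
```

View pics/s5.png

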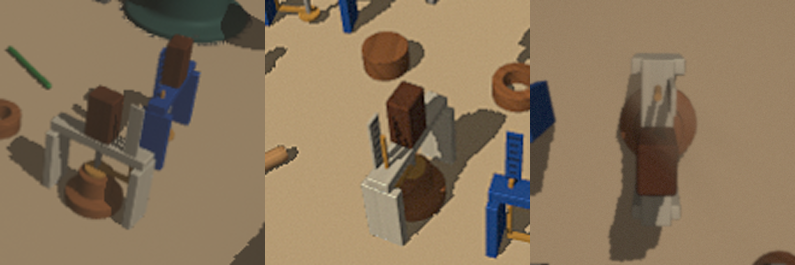

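The gauge stands free and upright astride the stand, with its foot on the neck. The stand's flange edges in the scene view, left about 356 and bottom about 269, match the start within a pixel. Handing in.

```bash
python3 -c "
from workcell import bot
print(bot.finish_job())"
```

```text
the job is handed in; nothing more can be done
None
```

The gauge stands by itself astride the small flanged stand, foot on the neck and both legs on the table; the stand did not visibly move, and I handed the job in at about 12.3 s.

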